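Spring open the wide finds case

ROBOT

A 6-joint arm with a two-finger parallel gripper is mounted at the origin on a cart in front of the work surface, level with it; the furniture and walls round the work are solid. World frame = base frame: x ahead of the robot, y to its left, z up, the work surface at z = 0. Lengths are in m, angles in rad, forces in N, time in s.
With the tool pointing down it reaches from about 0.25 to 0.725 m from the base axis. Payload 4 kg.
Tool frame: the origin (TCP) lies midway between the tips of the shut fingers; the grasp point (between the pads) lies 19 mm behind it; z points along the fingers, y is the line along which they close (so a half turn about z gives the same grasp; the last joint's range is limited). The gripper opens to 85 mm and grips with 20 to 120 N. Pads are 22 mm wide; open, the fingers measure 114 mm over their backs; the gripper's body (76 mm by 85 mm) begins 54 mm behind the grasp point. The pads swing forward as they close: fully open they stand 13 mm farther back than shut.
Start: joints at [-1.195, 0.241, 0.005, 1.335, 0, 1.571], TCP at [0.184, -0.465, 0.231] pointing down, gripper open.
Joint ranges: [-2.72, 2.72], [-1.05, 1.87], [-1.09, 1.28], [-1.99, 2.15], [-1.42, 1.44], [-3.14, 3.14]. Speed limits (rad/s): [2.79, 2.79, 3.14, 3.14, 3.14, 3.14].

INTERFACE

Orientations are given as a unit quaternion [w, x, y, z].
In Python, from cell import * gives the robot as it stands.
- The arm moves only by the shell command python3 -m pendant 'ROWS' [OPENING]. ROWS is JSON, a list of rows, each a list of 6 numbers: the shift along the world's x, y, z scaled (see below), then the turn, a rotation vector about the world's x, y, z scaled (see below). A call has exactly 8 rows; each row shifts and turns the commanded pose from where the row before left it; what a row does not reach is not made up. The controller multiplies each number of a shift by 0.5 m and each number of a turn by 90 degrees. A row lasts 1/12 s, in which the tool goes at most 41.7 mm and 7.16 degrees, less where a joint would pass 70% of its speed; a pose out of reach is approached as far as the arm can. A call with a number of a shift or a turn outside -1 to 1 is refused whole. A call with a gripper value outside its range is refused whole. OPENING is the closure, from -1 (fully open) to 1 (shut), set as the call begins (- or left out, the last holds). The fingers move at their own pace and stop on an object; the grip force is fixed at half the most. Time passes only in rows, so rows that do not move let the fingers close, or fill a call up. It gives the time, the measured TCP pose, the force, the opening and the grip force at its end, in the units of the state.
- sense(): the state, without advancing time (a new reading comes with each control period).
- camera(name): name is "side" or "top" or "wrist"; returns a dict with "image" (420x560x3 uint8, blue, green, red), "fov_y" (degrees; the focal length in pixels is half the picture's height over the tangent of half this angle, whatever the lens; pixels are square), "cx", "cy" (the principal point, pixels), "rvec" (rotation vector, rad) and "tvec" (3), from world to camera coordinates, as OpenCV has them; the wrist camera has in their place "mount" (4x4, takes a point from camera to tool coordinates, whose origin is the TCP and whose axes are the flange's). Camera axes: x right, y down, z forward; pixel columns grow to the right and rows downward; lengths in m; the calibration is good to about 2 mm. The wrist camera is an equidistant fisheye: a pixel r from the principal point sees the ray r / f radians off the axis. A picture is of the moment at which its call begins: read the wrist's pose just before it. There is no depth.
- hand_in(): hands the job in; it is judged then, once.
Trained networks look in a picture, given as the dict that the camera call returned (one of the last four; its "shot" number tells which), for a name from the list of things; names that differ only in an ending like _2 or _b are one class to them, and where a whole thing is asked for, a point or a joint stands for the part that bears it (a point fixed in the world has none). Each returns a list of dicts, best first, with "p" (0 to 1); they miss things now and then, are a little off and sometimes report something else, mostly with a low value. They report only what shows in the picture. A call takes as long as a camera call. They do not tell look-alikes from the thing itself.
- recognise(picture, thing): "xy" ([column, row] in pixels, amid what is visible of it).
- spot_point(picture, thing): "xy" ([column, row] in pixels: a listed point, or the origin of a listed thing).
The state is a dict: "time": time; "joint_pos": joint angles; "qd": joint speeds; "joint_torque": joint torques, N m; "position": TCP position; "eef_rot": TCP orientation; "ft_force": force on the tool from outside, world axes, zero at the start; "moment": the same for the moment, N m; "opening": opening from 0.0 (shut) to 1.0 (fully open); "grasp_force": force on a finger pad.
Only numpy, scipy, OpenCV 4.12 (cv2) and the standard library are available. Lean on these libraries where they do the work, as an engineer would, in place of code of your own. Each camera call takes 0.05 s, during which the arm holds its last target. There are 200 camera calls.

TASK

Open the wider of the two finds cases: press down the release tab on its front so that the lid springs up, then gently push the lid all the way open with the fingertips, so that it stays back against its stop when you let go. Only press and push, grasp nothing; keep the narrower case shut and leave its tab alone, and do not move or pick up the loose things lying about.

Things in the scene. Friction and masses are not known exactly. Their poses are not given: they have to be found in the camera images.
- wide_case: the wider of two hinged plastic finds cases: 130 mm deep (its x) and 170 mm wide (its y), fixed to the table, same grey plastic as the other. Origin: centre of the underside, on the table. Its x points to the rear, where the hinge is; the release tab is on its front (-x) face; z up. The rim is 52 mm and the closed lid's top 59 mm above the table. A raised rib, at most 3 mm higher, is on the lid
- wide_tab_pad (a point): point to press on the black release tab of the wider case: the middle of the top of its paddle, 42 mm wide (y) and sticking out 34 mm in front of the pivot, 97 mm in front of the case's centre and 40 mm above the table when at rest. The point moves with the tab. A small hook on the tab stands 22 mm behind this point and up to 65 mm above the table, and grips 3 mm over the lid's front edge
- wide_tab (a joint): rocking angle of that tab, rad: 0 at rest, 0.32 pressed right down (the point sinks about 7 mm; a broad fingertip, which touches nearer the pivot, about 5 mm). Pushing the paddle down with a broad fingertip takes about 2 N at first, about 4 N where the hook lets the lid go (about 0.15 rad, 2 to 4 mm down) and 6 to 7 N at the bottom, where it meets a hard stop; a spring brings it back
- wide_lid_edge (a point): middle of the front edge of the wider case's lid, half way through its 6 mm thickness; moves with the lid. 132 mm from the hinge axis; the lid is 174 mm wide. Closed: 67 mm in front of the case's centre, 56 mm above the table; sprung up: about 140 mm above the table; fully open: about 175 mm above it and 110 mm behind the case's centre
- wide_hinge (a point): middle of the hinge axis of the wider case's lid (the axis is the case's y), 65 mm behind the case's centre, 52 mm above the table
- wide_lid (a joint): angle of that lid, rad: 0 closed, 1.9 fully open against its stop. Released, a spring plunger lifts it to about 0.7 and holds it there; above that it is free and falls back to 0.7 unless taken past upright (1.57), from where it falls gently on to the stop and stays. It weighs 80 g, and moving it takes less than 1 N at the front edge
- narrow_case: the narrower of two hinged plastic finds cases: 130 mm deep (its x) and 100 mm wide (its y), fixed to the table, same grey plastic as the other. Origin: centre of the underside, on the table. Its x points to the rear, where the hinge is; the release tab is on its front (-x) face; z up. The rim is 52 mm and the closed lid's top 59 mm above the table. A raised rib, at most 3 mm higher, is on the lid
- narrow_tab_pad (a point): point to press on the black release tab of the narrower case: the middle of the top of its paddle, 42 mm wide (y) and sticking out 34 mm in front of the pivot, 97 mm in front of the case's centre and 40 mm above the table when at rest. The point moves with the tab. A small hook on the tab stands 22 mm behind this point and up to 65 mm above the table, and grips 3 mm over the lid's front edge
- narrow_tab (a joint): rocking angle of that tab, rad: 0 at rest, 0.32 pressed right down (the point sinks about 7 mm; a broad fingertip, which touches nearer the pivot, about 5 mm). Pushing the paddle down with a broad fingertip takes about 2 N at first, about 4 N where the hook lets the lid go (about 0.15 rad, 2 to 4 mm down) and 6 to 7 N at the bottom, where it meets a hard stop; a spring brings it back
- narrow_lid_edge (a point): middle of the front edge of the narrower case's lid, half way through its 6 mm thickness; moves with the lid. 132 mm from the hinge axis; the lid is 104 mm wide. Closed: 67 mm in front of the case's centre, 56 mm above the table; sprung up: about 140 mm above the table; fully open: about 175 mm above it and 110 mm behind the case's centre
- narrow_hinge (a point): middle of the hinge axis of the narrower case's lid (the axis is the case's y), 65 mm behind the case's centre, 52 mm above the table
- narrow_lid (a joint): angle of that lid, rad: 0 closed, 1.9 fully open against its stop. Released, a spring plunger lifts it to about 0.7 and holds it there; above that it is free and falls back to 0.7 unless taken past upright (1.57), from where it falls gently on to the stop and stays. It weighs 80 g, and moving it takes less than 1 N at the front edge
- eraser: loose grey eraser, 22x32x13 mm, lying between the fronts of the cases; origin at the centre of its underside; a bystander
- sherd: loose potsherd, 76x83x18 mm, lying behind the cases; origin at the centre of its underside; a bystander
- wood_stick: loose wooden modelling stick, 10x112x8 mm, lying near the table's front on the right; origin at the centre of its underside; a bystander
Mind the look-alikes: they are no part of the job. There is more than one size of the wide_case; the one meant has the size given above.

How it is judged:
On the way, in this order (a step that is already met when the one before it is completed fails the run):
1. the wide case's tab is pressed down by the fingers while its lid is still shut (value of joint wide_tab above 0.08 rad and value of joint wide_lid below 0.2 rad and contact force between the fingers and wide_tab above 0.5 N).
2. the wide case's lid has sprung up (value of joint wide_lid above 0.4 rad), for 0.1 s.
At the end, for the whole second after the job is handed in: The wide case's lid is at rest fully open (beyond 1.7 rad of 1.9), its tab has sprung back (under 0.05 rad), the narrow case is shut with its tab at rest (both under 0.05 rad), and the eraser, sherd and stick are within 20 mm of where they lay (value of joint wide_lid above 1.7 rad and velocity of joint wide_lid between -0.1 and 0.1 rad/s and value of joint each of wide_tab, narrow_lid, narrow_tab below 0.05 rad and distance of each of eraser, sherd, wood_stick from where it was at the start of the episode below 0.02 m); the robot touches nothing.
It fails at once if the wide case's lid is gripped or forced instead of pushed gently (over 20 N from the fingers) (contact force between the fingers and wide_lid above 20 N).
It fails at once if the narrow case's tab is pressed or its lid opened (value of joint narrow_tab above 0.08 rad or value of joint narrow_lid above 0.1 rad).
It fails at once if a loose bystander is moved or lifted by more than 20 mm (distance of any of eraser, sherd, wood_stick from where it was at the start of the episode above 0.02 m).
It also fails if it takes over 43 s, if anything falls off the work surface, if the arm or the gripper's body presses on something with over 40 N, if the wrist force passes 120 N, or if a joint passes its speed limit or range.

## Working session

There is one attempt and no reset: what is moved stays moved. The work goes in short steps, Python scripts to look and compute and a shell command to move; the robot and the scene stay as the last step left them, time stands still between calls to the robot, and variables do not carry over. Pictures are saved under pics/ and viewed, at most 10 in all, crops included, and the job is handed in when it is done.

```bash
mkdir -p pics
cat > h.py <<'E'
from cell import *
import numpy as np, cv2
def K(c):
    f=c["image"].shape[0]/2/np.tan(np.radians(c["fov_y"])/2)
    return np.array([[f,0,c["cx"]],[0,f,c["cy"]],[0,0,1.]])
def proj(c,P):
    return cv2.projectPoints(np.array(P,float).reshape(-1,3),np.array(c["rvec"],float),np.array(c["tvec"],float),K(c),None)[0].reshape(-1,2)
def ray(c,xy,z):
    R=cv2.Rodrigues(np.array(c["rvec"],float))[0];t=np.array(c["tvec"],float).ravel()
    o=-R.T@t;d=R.T@np.linalg.inv(K(c))@np.array([xy[0],xy[1],1.]);return o+d*(z-o[2])/d[2]
E
python3 - <<'E'
from h import *
Z={"wide_tab_pad":.04,"wide_lid_edge":.056,"wide_hinge":.052,"wide_case":0,"narrow_case":0,"narrow_tab_pad":.04,"narrow_hinge":.052,"eraser":0,"sherd":0,"wood_stick":0}
for n in("top","side"):
    c=camera(n);cv2.imwrite(f"pics/{n}0.png",c["image"])
    for k,z in Z.items():
        for d in spot_point(c,k)[:3]:
            print(n,k,np.round(d["xy"]),round(d["p"],2),np.round(ray(c,d["xy"],z),3))
s=sense();print(s["time"],s["position"],s["eef_rot"],s["opening"])
E
```

```text
top wide_tab_pad [331. 254.] 0.61 [ 0.458 -0.149  0.04 ]
top wide_tab_pad [378. 140.] 0.46 [ 0.719 -0.259  0.04 ]
top wide_lid_edge [330. 238.] 0.88 [ 0.492 -0.146  0.056]
top wide_lid_edge [379. 131.] 0.61 [ 0.733 -0.257  0.056]
top wide_hinge [317. 182.] 0.93 [ 0.615 -0.118  0.052]
top wide_hinge [386.  97.] 0.84 [ 0.817 -0.275  0.052]
top wide_case [380. 117.] 0.87 [ 0.786 -0.275  0.   ]
top wide_case [322. 212.] 0.58 [ 0.554 -0.135  0.   ]
top narrow_case [176. 203.] 0.91 [0.571 0.206 0.   ]
top narrow_tab_pad [166. 245.] 0.56 [0.473 0.215 0.04 ]
top narrow_hinge [175. 168.] 0.71 [0.641 0.199 0.052]
top eraser [257. 266.] 0.46 [0.428 0.014 0.   ]
top eraser [362. 284.] 0.26 [ 0.391 -0.226  0.   ]
top sherd [266. 124.] 0.57 [0.765 0.    0.   ]
top wood_stick [364. 283.] 0.72 [ 0.393 -0.23   0.   ]
side wide_tab_pad [328. 192.] 0.6 [ 0.459 -0.164  0.04 ]
side wide_tab_pad [254. 168.] 0.5 [ 0.707 -0.234  0.04 ]
side wide_lid_edge [316. 192.] 0.92 [ 0.49  -0.134  0.056]
side wide_lid_edge [248. 161.] 0.69 [ 0.733 -0.245  0.056]
side wide_hinge [272. 190.] 0.97 [ 0.617 -0.117  0.052]
side wide_hinge [224. 159.] 0.89 [ 0.813 -0.247  0.052]
side wide_case [234. 174.] 0.8 [ 0.782 -0.248  0.   ]
side wide_case [296. 204.] 0.77 [ 0.55  -0.136  0.   ]
side narrow_case [270. 191.] 0.66 [ 0.642 -0.182  0.   ]
side narrow_case [253. 286.] 0.63 [ 0.573  0.204 -0.   ]
side narrow_tab_pad [295. 285.] 0.74 [0.469 0.212 0.04 ]
side narrow_hinge [226. 265.] 0.63 [0.637 0.201 0.052]
side eraser [327. 241.] 0.66 [0.431 0.005 0.   ]
side sherd [210. 218.] 0.81 [ 0.769 -0.01   0.   ]
side wood_stick [349. 196.] 0.49 [ 0.399 -0.218  0.   ]
side wood_stick [330. 197.] 0.15 [ 0.456 -0.198  0.   ]
1.1 [ 0.18350557 -0.4651193   0.23132491] [6.15430900e-06 9.82401590e-01 1.86780931e-01 5.53006103e-06] 1.0000239411275427
```

View pics/top0.png

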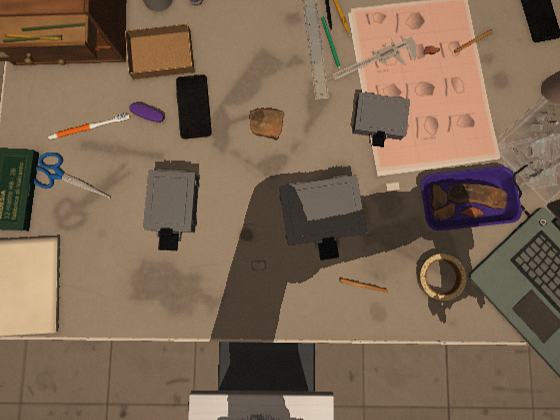

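View pics/side0.png

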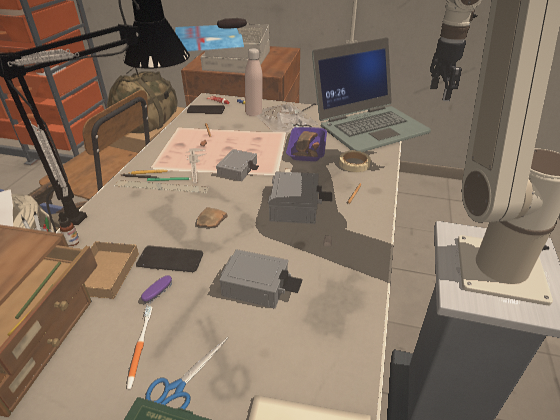

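Three candidates show in the top picture: the case at (322,212), the case at (380,117) and the narrow case at (176,203). The one at (322,212) fits. Its hinge-to-edge distance measures about 0.127 m (0.132 m given), while the one at (380,117) measures only about 0.085 m and is a scaled-down look-alike. I'll fit its pose and confirm it in a crop with an overlay.

Run:
```python
from h import *
from scipy.optimize import least_squares
L={"wide_tab_pad":(-.097,0,.04),"wide_lid_edge":(-.067,0,.056),"wide_hinge":(.065,0,.052),"wide_case":(0,0,0)}
obs=[];cs={}
for n in("top","side"):
    for r in range(2):
        c=camera(n);cs[n]=c
        for k in L:
            for d in spot_point(c,k)[:3]:
                w=ray(c,d["xy"],L[k][2])
                if w[0]<.66 and w[1]<0: obs.append((c,L[k],d["xy"]));break
def T(p,l):
    l=np.atleast_2d(l);a=p[2];return np.c_[p[0]+np.cos(a)*l[:,0]-np.sin(a)*l[:,1],p[1]+np.sin(a)*l[:,0]+np.cos(a)*l[:,1],l[:,2]]
r=least_squares(lambda p:np.concatenate([proj(c,T(p,l))[0]-xy for c,l,xy in obs]),[.553,-.135,.2],loss="soft_l1")
print(r.x,np.round(r.fun.reshape(-1,2),1).tolist());p=r.x
out=[]
for n,(x0,y0) in(("top",(260,155)),("side",(245,150))):
    c=cs[n];s=3.;im=cv2.resize(c["image"][y0:y0+120,x0:x0+130],None,fx=s,fy=s,interpolation=cv2.INTER_CUBIC)
    for z,dx,dy,col in((.059,.066,.087,(0,255,0)),(0,.065,.085,(0,0,255))):
        q=proj(c,T(p,[(-dx,-dy,z),(dx,-dy,z),(dx,dy,z),(-dx,dy,z)]))
        cv2.polylines(im,[np.int32((q-[x0,y0]+.5)*s)],True,col,1)
    q=proj(c,T(p,[(-.097,-.021,.04),(-.097,.021,.04)]));cv2.polylines(im,[np.int32((q-[x0,y0]+.5)*s)],False,(255,255,0),1)
    out.append(im)
cv2.imwrite("pics/crop1.png",np.hstack(out))
```

```text
[ 0.55357773 -0.1322381   0.22441601] [[-28.3, -31.1], [3.0, 2.9], [0.1, 0.5], [0.1, -0.3], [-2.3, -2.5], [2.6, -0.6], [-0.4, 1.2], [-0.7, 0.3], [-2.4, 0.3], [0.5, -2.4], [2.3, -3.0], [0.3, 1.5], [-0.3, -0.6], [1.5, -1.2], [-0.8, 0.8]]
```

View pics/crop1.png

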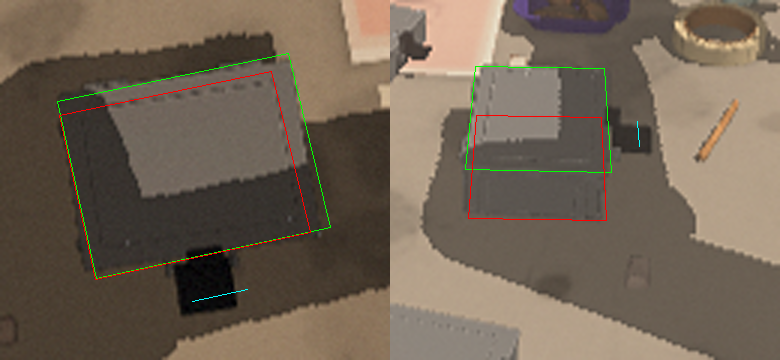

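The crop confirms the choice: the full-size model outline fits the case at (322,212), but the fitted yaw is a little too large (black tab at crop (206,283), model at (220,295)). I'll refine the pose with the black tab blob.

Run:
```python
from h import *
for n,(x0,y0,x1,y1) in(("top",(310,230,350,265)),("side",(300,175,345,210))):
    c=camera(n);g=c["image"][y0:y1,x0:x1].max(2)<28
    k,l,s,ce=cv2.connectedComponentsWithStats(g.astype(np.uint8));i=1+s[1:,4].argmax()
    ys,xs=np.nonzero(l==i);pts=np.c_[xs+x0,ys+y0].astype(np.float32)
    print(n,s[i],ce[i]+[x0,y0],cv2.minAreaRect(pts))
    b=cv2.boxPoints(cv2.minAreaRect(pts))
    for q in list(b)+[ce[i]+[x0,y0]]: print(np.round(q,1),np.round(ray(c,q,.04),4))
# lid edges, top view, sampled
c=camera("top");g=cv2.GaussianBlur(cv2.cvtColor(c["image"],6),(0,0),.7)
for d in cv2.createLineSegmentDetector().detect(g[160:250,270:380])[0].reshape(-1,4):
    if np.hypot(d[2]-d[0],d[3]-d[1])>14:
        a=ray(c,d[:2]+[270,160],.059);b=ray(c,d[2:]+[270,160],.059);print(np.round(a[:2],3),np.round(b[:2],3),"ang",round(np.degrees(np.arctan2(*(b-a)[1::-1])),1))
c=camera("wrist");print(c["mount"],c["fov_y"],c["cx"],c["cy"])
```

```text
top [  8   7  21  23 359] [327.90250696 248.45682451] ((327.6300048828125, 247.91000366210938), (20.647518157958984, 18.52619743347168), 81.8698959350586)
[317. 239.] [ 0.4895 -0.1189  0.04  ]
[335.3 236.4] [ 0.4958 -0.1596  0.04  ]
[338.3 256.8] [ 0.451  -0.1657  0.04  ]
[319.9 259.4] [ 0.4447 -0.1253  0.04  ]
[327.9 248.5] [ 0.469 -0.143  0.04 ]Traceback (most recent call last):
  File "<stdin>", line 4, in <module>
ValueError: attempt to get argmax of an empty sequence
```

Refined pose from the tab's front edge and the hinge: centre about (0.5555,-0.128), yaw about 0.16, so I'll press near (0.457,-0.144). I'll approach with the fingers shut and the tool tilted 10° back, so that the gripper body clears the lid when it springs up.

```bash
python3 -m pendant '[[0.034,0.04,-0.014,0,0,-0.0172],[0.034,0.04,-0.014,0,0,-0.0172],[0.034,0.04,-0.014,0,0,-0.0172],[0.034,0.04,-0.014,0,0,-0.0172],[0.034,0.04,-0.014,0,0,-0.0172],[0.034,0.04,-0.014,0,0,-0.0172],[0.034,0.04,-0.014,0,0,-0.0172],[0.034,0.04,-0.014,0,0,-0.0172]]' 1
python3 -m pendant '[[0.034,0.04,-0.014,0.0022,-0.0137,0],[0.034,0.04,-0.014,0.0022,-0.0137,0],[0.034,0.04,-0.014,0.0022,-0.0137,0],[0.034,0.04,-0.014,0.0022,-0.0137,0],[0.034,0.04,-0.014,0.0022,-0.0137,0],[0.034,0.04,-0.014,0.0022,-0.0137,0],[0.034,0.04,-0.014,0.0022,-0.0137,0],[0.034,0.04,-0.014,0.0022,-0.0137,0]]'
python3 - <<'E'
from h import *
from scipy.spatial.transform import Rotation as R
s=sense();c=camera("wrist");print(s["position"],s["ft_force"])
q=np.array(s["eef_rot"]);Rm=R.from_quat(q[[1,2,3,0]]).as_matrix();print(Rm.round(3))
T=np.eye(4);T[:3,:3]=Rm;T[:3,3]=s["position"];M=np.linalg.inv(T@np.array(c["mount"]))
f=210/np.tan(np.radians(c["fov_y"])/2)
W=T@np.array(c["mount"])
def pj(P):
    d=M[:3,:3]@P+M[:3,3];th=np.arctan2(np.hypot(d[0],d[1]),d[2]);u=d[:2]/np.hypot(d[0],d[1])
    return u*th*f+[c["cx"],c["cy"]]
a=.16;ex=np.array([np.cos(a),np.sin(a),0]);ey=np.array([-ex[1],ex[0],0]);C=np.array([.5555,-.128,0])
P=lambda x,y,z:pj(C+ex*x+ey*y+[0,0,z])
im=cv2.resize(c["image"],(784,588),interpolation=cv2.INTER_CUBIC);k=1.4
for pts,col in(([(-.109,-.021,.04),(-.109,.021,.04),(-.085,.021,.04),(-.085,-.021,.04)],(255,255,0)),([(-.067,-.087,.059),(.07,-.087,.059),(.07,.087,.059),(-.067,.087,.059)],(0,255,0))):
    n=[]
    for i in range(4):
        A,B=np.array(pts[i]),np.array(pts[(i+1)%4]);n+=[P(*(A+(B-A)*t)) for t in np.linspace(0,1,10)]
    cv2.polylines(im,[np.int32((np.array(n)+.5)*k)],True,col,1)
cv2.circle(im,tuple(np.int32(pj(s["position"])*k)),4,(0,0,255),1)
cv2.imwrite("pics/w1.png",im)
def wray(xy,z):
    v=np.array(xy)-[c["cx"],c["cy"]];r=np.hypot(*v);d=W[:3,:3]@np.r_[v/r*np.sin(r/f),np.cos(r/f)];return W[:3,3]+d*(z-W[2,3])/d[2]
for n,z in(("wide_tab_pad",.04),("wide_lid_edge",.056),("wide_hinge",.052)):
    for d in spot_point(c,n)[:2]:print(n,np.round(d["xy"]),round(d["p"],2),wray(d["xy"],z).round(4))
E
```

```text
time: 2.87
position: [0.3202, -0.3041, 0.1752]
eef_rot: [0.0, 0.997, 0.079, 0.0]
ft_force: [0.5, 0.1, 0.3]
opening: -0.0
grasp_force: 0.0
time: 3.53
position: [0.4563, -0.1441, 0.1192]
eef_rot: [-0.007, 0.993, 0.079, 0.088]
ft_force: [0.1, -0.4, -0.2]
opening: -0.002
grasp_force: 0.0
[ 0.45632554 -0.14409067  0.11923083] [ 0.11786312 -0.37387491 -0.2350641 ]
[[ 0.972  0.159  0.173]
 [ 0.157 -0.987  0.028]
 [ 0.175  0.    -0.985]]
wide_tab_pad [278. 231.] 0.77 [ 0.4584 -0.1426  0.04  ]
wide_lid_edge [282. 192.] 0.91 [ 0.488  -0.1409  0.056 ]
wide_hinge [282.   7.] 0.85 [ 0.6214 -0.1193  0.052 ]
```

View pics/w1.png

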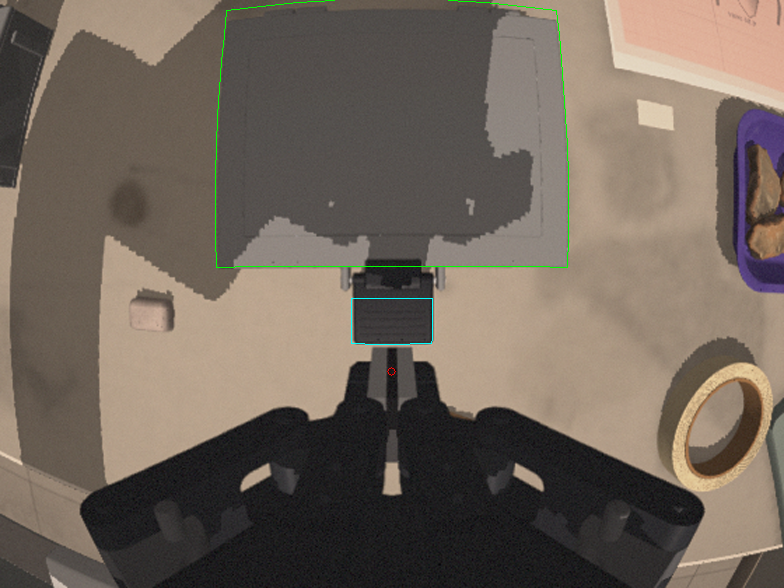

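The wrist picture agrees with the model: the paddle outline is at (392,320) and the lid outline fits to 1–2 mm. The tips are shut and centred on the tab. Descending.

```bash
python3 -m pendant '[[0,0,-0.017,0,0,0],[0,0,-0.018,0,0,0],[0,0,-0.018,0,0,0],[0,0,-0.018,0,0,0],[0,0,-0.018,0,0,0],[0,0,-0.018,0,0,0],[0,0,-0.018,0,0,0],[0,0,-0.014,0,0,0]]'
python3 -m pendant '[[0,0,-0.002,0,0,0],[0,0,-0.002,0,0,0],[0,0,-0.002,0,0,0],[0,0,-0.002,0,0,0],[0,0,-0.002,0,0,0],[0,0,-0.002,0,0,0],[0,0,-0.002,0,0,0],[0,0,-0.002,0,0,0]]'
```

```text
time: 4.4
position: [0.455, -0.145, 0.0484]
eef_rot: [-0.007, 0.993, 0.079, 0.086]
ft_force: [0.6, 0.1, 0.2]
opening: 0.003
grasp_force: 0.0
time: 5.07
position: [0.4556, -0.1451, 0.0419]
eef_rot: [-0.007, 0.993, 0.079, 0.087]
ft_force: [0.7, -0.6, 0.2]
opening: 0.004
grasp_force: 0.0
```

```bash
python3 -m pendant '[[0,0,-0.002,0,0,0],[0,0,-0.002,0,0,0],[0,0,-0.002,0,0,0],[0,0,-0.002,0,0,0],[0,0,-0.001,0,0,0],[0,0,-0.001,0,0,0],[0,0,0,0,0,0],[0,0,0,0,0,0]]'
```

```text
time: 5.73
position: [0.4554, -0.1451, 0.0368]
eef_rot: [-0.007, 0.993, 0.079, 0.087]
ft_force: [-0.2, -0.6, 1.2]
opening: -0.003
grasp_force: 0.6
```

```bash
python3 -m pendant '[[0,0,-0.002,0,0,0],[0,0,-0.002,0,0,0],[0,0,-0.002,0,0,0],[0,0,-0.001,0,0,0],[0,0,0,0,0,0],[0,0,0,0,0,0],[0,0,0,0,0,0],[0,0,0,0,0,0]]'
python3 - <<'E'
from h import *
c=camera("side");cv2.imwrite("pics/s2.png",cv2.resize(c["image"][110:250,220:420],None,fx=3,fy=3))
E
```

```text
time: 6.4
position: [0.4556, -0.1451, 0.0334]
eef_rot: [-0.007, 0.993, 0.079, 0.087]
ft_force: [-2.1, -0.2, 4.0]
opening: -0.0
grasp_force: 2.2
```

View pics/s2.png

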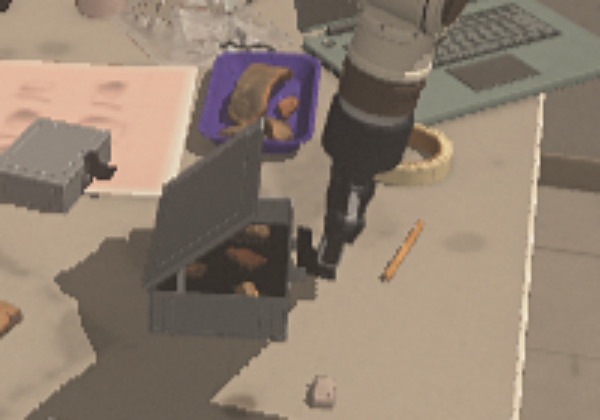

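The side picture shows the lid sprung up (front edge about (262,125) in the crop) and the fingers on the tab at (318,265). Next I rise in front of the lid edge, then push back and up.

```bash
python3 -m pendant '[[-0.003,0,0.01,0,0,0],[-0.003,0,0.018,0,0,0],[0,0,0.023,0,0,0],[0,0,0.023,0,0,0],[0,0,0.023,0,0,0],[0,0,0.023,0,0,0],[0,0,0.023,0,0,0],[0,0,0.02,0,0,0]]'
python3 -m pendant '[[0.015,0.0024,0,0,0,0],[0.015,0.0024,0,0,0,0],[0.015,0.0024,0,0,0,0],[0.015,0.0024,0,0,0,0],[0.015,0.0024,0,0,0,0],[0.015,0.0024,0,0,0,0],[0.015,0.0024,0,0,0,0],[0.012,0.002,0,0,0,0]]'
```

```text
time: 7.12
position: [0.4524, -0.145, 0.116]
eef_rot: [-0.007, 0.993, 0.08, 0.087]
ft_force: [-0.5, -0.1, 0.2]
opening: 0.001
grasp_force: 0.0
time: 7.78
position: [0.5119, -0.1354, 0.1144]
eef_rot: [-0.007, 0.993, 0.08, 0.087]
ft_force: [0.1, 0.2, -0.6]
opening: 0.001
grasp_force: 0.0
```

```bash
python3 -m pendant '[[0.012,0.002,0.006,0,0,0],[0.015,0.0024,0.01,0,0,0],[0.016,0.0025,0.01,0,0,0],[0.016,0.0025,0.01,0,0,0],[0.016,0.0025,0.01,0,0,0],[0.016,0.0025,0.009,0,0,0],[0.016,0.0025,0.008,0,0,0],[0.016,0.0025,0.007,0,0,0]]'
python3 - <<'E'
from h import *
c=camera("side");cv2.imwrite("pics/s3.png",cv2.resize(c["image"][80:250,200:400],None,fx=3,fy=3))
E
```

```text
time: 8.45
position: [0.5735, -0.1259, 0.1507]
eef_rot: [-0.007, 0.993, 0.079, 0.087]
ft_force: [-0.6, 0.1, 0.1]
opening: -0.002
grasp_force: 0.1
```

View pics/s3.png

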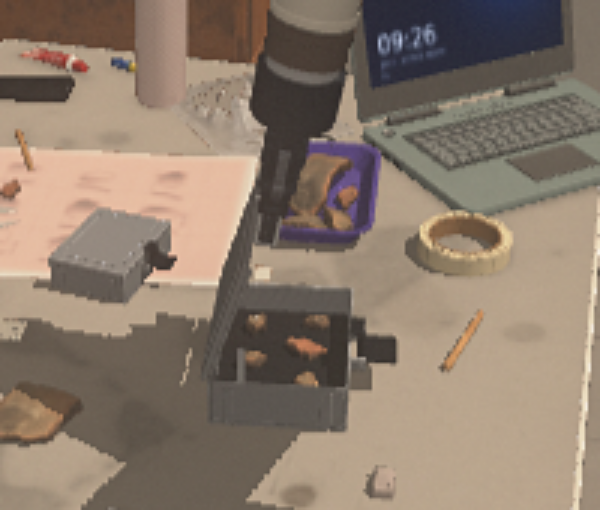

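The lid is near upright with the fingertips behind its edge (about (255,200) in the crop), and the tab has sprung back. Continuing past upright.

```bash
python3 -m pendant '[[0.015,0.0024,0.004,0,0,0],[0.015,0.0024,0.003,0,0,0],[0.015,0.0024,0.002,0,0,0],[0.015,0.0024,0,0,0,0],[0.015,0.0024,0,0,0,0],[0.015,0.0024,0,0,0,0],[0.015,0.0024,0,0,0,0],[0.014,0.002,0,0,0,0]]'
python3 -m pendant '[[0,0,0,0,0,0],[0,0,0,0,0,0],[0,0,0,0,0,0],[0,0,0,0,0,0],[-0.02,-0.003,0,0,0,0],[-0.03,-0.005,0.01,0,0,0],[-0.04,-0.006,0.02,0,0,0],[-0.04,-0.006,0.02,0,0,0]]'
python3 -m pendant '[[-0.04,-0.006,0.02,0,0,0],[-0.04,-0.006,0.02,0,0,0],[-0.04,-0.006,0.02,0,0,0],[-0.03,-0.005,0.01,0,0,0],[0,0,0,0,0,0],[0,0,0,0,0,0],[0,0,0,0,0,0],[0,0,0,0,0,0]]'
python3 - <<'E'
from h import *
c=camera("side");cv2.imwrite("pics/s4.png",cv2.resize(c["image"][80:250,200:400],None,fx=3,fy=3))
a=.16;C=np.array([.5555,-.128]);e=np.array([np.cos(a),np.sin(a)])
for q in (1.57,1.7,1.9):
    print(q,proj(c,np.r_[C+e*(.065-.132*np.cos(q)),.052+.132*np.sin(q)+.004]))
print([(d["xy"],d["p"]) for d in spot_point(c,"wide_lid_edge")])
E
```

```text
time: 9.17
position: [0.6328, -0.1164, 0.154]
eef_rot: [-0.007, 0.993, 0.079, 0.087]
ft_force: [-0.2, -0.3, -0.8]
opening: 0.001
grasp_force: 0.0
time: 9.83
position: [0.5656, -0.1266, 0.179]
eef_rot: [-0.007, 0.993, 0.079, 0.086]
ft_force: [0.9, -0.2, 0.2]
opening: -0.003
grasp_force: 0.0
time: 10.5
position: [0.4925, -0.138, 0.2139]
eef_rot: [-0.007, 0.993, 0.08, 0.087]
ft_force: [-0.2, -0.3, -0.7]
opening: 0.003
grasp_force: 0.0
1.57 [[270.01927599 148.57086609]]
1.7 [[263.75976256 148.63650384]]
1.9 [[254.4765631  150.13327106]]
[([247.2, 162.7], 0.86), ([253.1, 151.9], 0.84)]
```

View pics/s4.png

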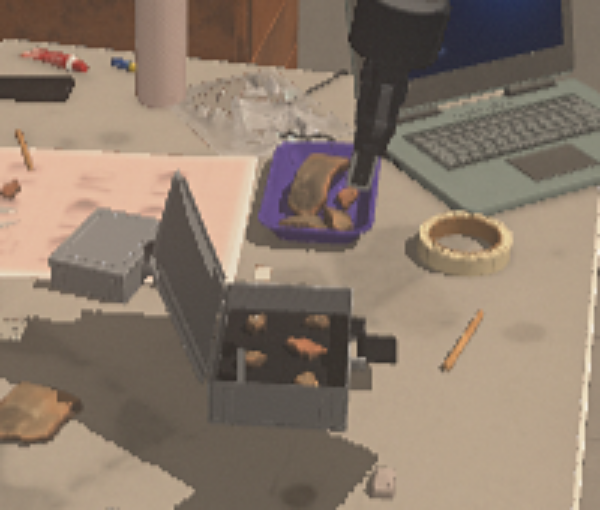

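The lid rests fully open: its edge is at (253,152), against (254,150) predicted for 1.9 rad. The tab is back, the arm is clear and the bystanders have not moved, so I'm handing in.

```bash
python3 -c "
from cell import *
print(hand_in())"
```

```text
the job is handed in; nothing more can be done
None
```

The wide case's lid is fully open and resting on its stop, with its tab sprung back, the narrow case and loose things untouched as far as the pictures show, and the job handed in at about 10.6 s; the verdict was not reported back.

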